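Sort inspected candle cartons into the packing lane and the reject basket

ROBOT

A 7-joint arm with a two-finger parallel gripper is mounted at the origin on the work surface. World frame = base frame: x ahead of the robot, y to its left, z up, the work surface at z = 0. Lengths are in m, angles in degrees, forces in N, time in s.
With the tool pointing down it reaches from about 0.4 to 0.85 m from the base axis. Payload 4.5 kg.
Tool frame: the origin (TCP) lies midway between the tips of the shut fingers; the grasp point (between the pads) lies manip.grip_depth behind it (manip.grip_depth is the distance from the TCP to the grasp point, in m); z points along the fingers, y is the line along which they close (so a half turn about z gives the same grasp; the last joint's range is limited). The gripper opens to 85 mm and grips with 20 to 120 N. Pads are 22 mm wide; open, the fingers measure 114 mm over their backs; the gripper's body (76 mm by 85 mm) begins 54 mm behind the grasp point. The pads swing forward as they close: fully open they stand 13 mm farther back than shut.
Start: joints at [76.65, 39.483, -11.15, 89.685, 9.013, 51.709, -12.324], TCP at [0.165, -0.603, 0.231] pointing down, gripper open.
Joint ranges: [-172.22, 172.22], [-26.19, 119.32], [-84.43, 86.54], [7.71, 146.69], [-57.33, 237.33], [2.42, 119.75], [-152.13, 152.13]. Speed limits (degrees/s): [147.25, 147.25, 180, 180, 180, 180, 180].

INTERFACE

Orientations are given as a 3x3 rotation matrix whose columns are the frame's x, y, z axes.
In Python, from cell import manip gives the robot as it stands.
- The arm moves only by the tool send_rows, never from a script. Its argument "increments" is a list of rows, each an object with "delta_pos": the shift along the world's x, y, z in m, a list of three; "twist": the turn, a rotation vector about the world's x, y, z in degrees, a list of three. In form: [{"delta_pos": [tx, ty, tz], "twist": [ax, ay, az]}, ...]. A call has 1 to 12 rows; each row shifts and turns the commanded pose from where the row before left it; what a row does not reach is not made up. A row lasts 1/12 s, in which the tool goes at most 41.7 mm and 7.16 degrees, less where a joint would pass 70% of its speed; a pose out of reach is approached as far as the arm can. A call is refused whole if a number of a shift passes 0.0417 or a number of a turn 7.16, either way. A call with a gripper value outside its range is refused whole. "hand" is the gripper's target within -1 to 1 (shut at 1, half-way at 0, fully open at -1), set as the call begins (left out, the last holds). The fingers move at their own pace and stop on an object; the grip force is fixed at half the most. Time passes only in rows, so rows that do not move let the fingers close. It gives the time, the measured TCP pose, the force, the opening and the grip force at its end, in the units of the state.
- manip.get_state(): the state, without advancing time (a new reading comes with each control period).
- manip.get_image(name): name is "scene" or "top" or "wrist"; returns the picture (480x640x3 uint8, red, green, blue); there is no depth.
- manip.camera_params(name): a dict with "intrinsics" (3x3 intrinsics, pixels), "eye" and "orientation" of the camera in the world. Camera axes: x right, y up, looking along -z (the intrinsics and any distortion apply to the point x, -y, -z); pixel columns grow to the right and rows downward; lengths in m; the calibration is good to about 2 mm. A picture is of the moment at which its call begins: read the wrist's pose just before it. camera_params takes no time and is no camera call; for the wrist camera it gives the pose at the moment of the call.
- manip.hand_in(): hands the job in; it is judged then, once.
The state is a dict: "clock": time; "q": joint angles; "joint_vel": joint speeds; "joint_torque": joint torques, N m; "position": TCP position; "ee_rot": TCP orientation; "contact_force": force on the tool from outside, world axes, zero at the start; "ft_torque": the same for the moment, N m; "width": opening from 0.0 (shut) to 1.0 (fully open); "grasp_force": force on a finger pad.
Only numpy, scipy, OpenCV 4.12 (cv2) and the standard library are available. Lean on these libraries where they do the work, as an engineer would, in place of code of your own. Each camera call takes 0.05 s, during which the arm holds its last target. There are 200 camera calls.

TASK

Sort the inspected cartons in the feed tray by their tags: first stand the one with the long strip tag (reject) upright in the grey reject basket, then put the one with the round tag (pass) upright and lengthwise into the narrow high-walled packing lane, fully between its ends, and finally press the button on the tally counter fully down and let it come back up. The lane takes a carton only when it is held by its two end faces, which the tray's walls cover, so that one has to be set down (the black mat is kept clear for this) and taken again the other way. Do not tip the cartons over, lower each one to the floor of its place before letting go, do not press the button early, and leave the untagged carton, the candle jar and the pile of lids near the mat where they are.

Things in the scene. Friction and masses are not known exactly. Their poses are not given: they have to be found in the camera images.
- carton_round: kraft-card carton, a plain brown box 42 mm (its x) by 64 mm (its y) by 60 mm tall, 0.2 kg, closed, the same as the other two but for the tag on its top; origin at the centre of its underside, z up. On its top is a round white paper tag, 34 mm across: passed. It starts in one of the three positions in the feed tray, its 64 mm length across the tray.
- carton_strip: kraft-card carton, a plain brown box 42 mm (its x) by 64 mm (its y) by 60 mm tall, 0.2 kg, closed, the same as the other two but for the tag on its top; origin at the centre of its underside, z up. On its top is a narrow white paper strip tag, 54 by 11 mm, running along its length: rejected. It starts in the feed tray like the others.
- carton_plain: kraft-card carton, a plain brown box 42 mm (its x) by 64 mm (its y) by 60 mm tall, 0.2 kg, closed, the same as the other two but for the tag on its top; origin at the centre of its underside, z up. It has no tag (not inspected yet) and stays in the feed tray.
- feed_tray_in (a point): centre of the feed tray's floor, 5 mm above the table. A plywood channel along its x, 275 mm long, open at both ends, 70 mm wide inside (its y), walls 10 mm thick and 60 mm high over the floor, level with the cartons' tops. Three cartons stand in it 88 mm apart (46 mm gaps); they can be gripped only across their 42 mm width, along the tray.
- lane_in (a point): centre of the packing lane's floor, 5 mm above the table. A pale-wood channel along its x, 120 mm long, open at both ends, 50 mm wide inside (its y), walls 12 mm thick and 70 mm high over the floor, 10 mm higher than a carton. A carton's 64 mm length (its y) goes along the lane's x, gripped by its two end faces. Lane and basket may stand in either of two places.
- basket_in (a point): centre of the inner floor of the reject basket, a shallow open grey plastic box fixed to the table, 150 mm (its x) by 130 mm (its y) outside, 45 mm high, walls 4 mm thick, floor about 4 mm above the table. The carton may stand anywhere in it, either way round.
- mat: black rubber mat lying fixed on the table, 130 by 130 mm, 2 mm thick, kept clear for setting a carton down; origin at the centre of its underside.
- tally_top (a point): centre of the top of the tally button when up: a white push button, 32 mm across, on a grey counter box of 90 by 70 mm, 40 mm high; it is pressed straight down.
- tally (a joint): travel of the tally button in m: 0 up, 0.006 fully down; a spring of about 5 N brings it back.
- jar: dark amber candle jar with a wooden lid, 69 mm across and 87 mm tall, loose on the table, to be left alone; origin at the centre of its underside.
- lids: pile of three round wooden lids, one loose piece 65 mm across and 33 mm high, to be left alone; origin at the centre of its underside.

How it is judged:
By the outcome, as a careful person would: the job done as asked, in the order asked, and still so for the second after the job is handed in, with the robot touching nothing.
It also fails if it takes over 72 s, if anything falls off the work surface, if the arm or the gripper's body presses on something with over 40 N, if the wrist force passes 120 N, or if a joint passes its speed limit or range.

## Working session

There is one attempt and no reset: what is moved stays moved. The work goes in short steps, Python scripts to look and compute and a tool call to move; the robot and the scene stay as the last step left them, time stands still between calls to the robot, and variables do not carry over. Pictures are saved under pics/ and viewed, at most 10 in all, crops included, and the job is handed in when it is done.

Besides the shell and the picture viewer there is one more tool, called after "Request:" as name([rows], argument=value, ...), one row to a line, values as JSON. send_rows: Moves the arm, as the interface text tells. Its arguments: {"type":"object","properties":{"increments":{"type":"array"},"hand":{"type":"number"}},"required":["increments"]}

```bash
ls; mkdir -p pics
python3 - <<'E'
from cell import manip
import cv2,numpy as np
s=manip.get_state();print(s);print(manip.grip_depth)
for n in("top","scene"):
    im=manip.get_image(n);cv2.imwrite(f"pics/{n}0.png",im[:,:,::-1]);print(n,manip.camera_params(n))
E
```

```text
pics
{'clock': 0.0, 'q': array([ 76.65075682,  39.53439678, -11.14356592,  89.74663708,
         9.0131074 ,  51.70916554, -12.32339116]), 'joint_vel': array([-0.05455341, -0.0279509 , -0.01691979, -0.10578095, -0.13623388,
        0.0609001 ,  0.15101526]), 'joint_torque': array([ 2.81240027e-04, -5.39596474e+01, -1.26636744e+00, -1.58540672e+01,
        9.13894881e-03,  9.56005038e-03, -1.88361548e-05]), 'position': array([ 0.16453253, -0.6022646 ,  0.23046207]), 'ee_rot': array([[ 9.64598143e-01,  2.63723344e-01, -6.47744031e-04],
       [ 2.63724093e-01, -9.64596520e-01,  1.77637802e-03],
       [-1.56339286e-04, -1.88431665e-03, -9.99998212e-01]]), 'contact_force': array([-0.49857667,  0.31197515,  0.27309585]), 'ft_torque': array([-0.02962451, -0.02047969,  0.00522017]), 'grasp_force': 0.0, 'width': 1.001010845451226}
0.0187
top {'intrinsics': array([[438.79838422,   0.        , 318.03907775],
       [  0.        , 438.79838422, 237.35168847],
       [  0.        ,   0.        ,   1.        ]]), 'eye': array([ 0.45096367, -0.0041848 ,  0.78291741]), 'orientation': array([[-0.00995211,  0.99301473, -0.11756997],
       [-0.99993393, -0.01055929, -0.00454261],
       [-0.00575233,  0.11751699,  0.99305421]])}
scene {'intrinsics': array([[575.28645448,   0.        , 320.90872898],
       [  0.        , 575.28645448, 244.41690499],
       [  0.        ,   0.        ,   1.        ]]), 'eye': array([ 1.2046212 , -0.59302615,  0.76141792]), 'orientation': array([[ 0.6619439 , -0.45606294,  0.59484188],
       [ 0.74927859,  0.42409638, -0.50864904],
       [-0.02029431,  0.78239942,  0.62244621]])}
```

View pics/top0.png

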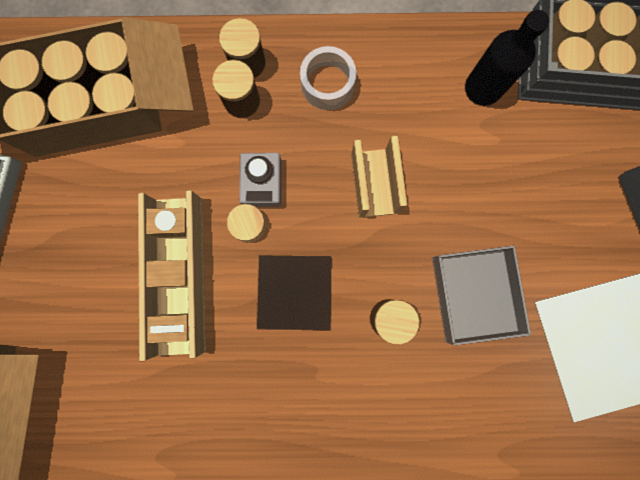

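View pics/scene0.png

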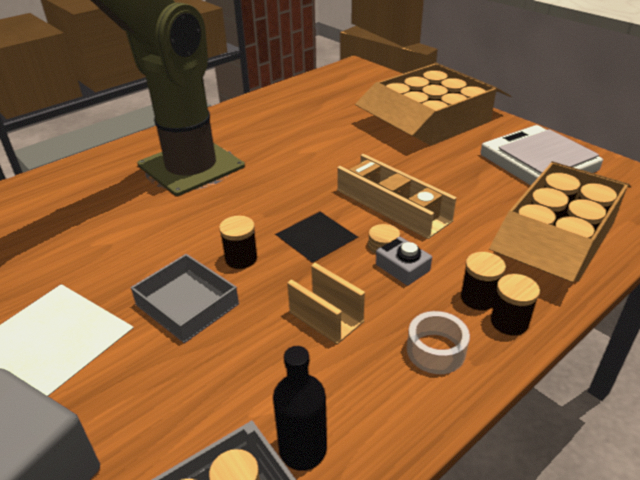

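The top view shows the tray on the left with round (165,220), plain (165,273) and strip (167,328). The lane is at (380,178), the basket at (483,295), the mat at (295,292), the button at (258,168), the jar at (398,322) and the lids at (245,222). The scene view shows the same layout, with the arm clear of everything.

```bash
cat > h.py <<'E'
import cv2,numpy as np
from cell import manip
def ray(c,uv):
    K=c["intrinsics"];d=np.linalg.inv(K)@[uv[0],uv[1],1.];return c["eye"],c["orientation"]@(d*[1,-1,-1])
def plane(c,uv,z):
    e,d=ray(c,uv);return e+d*(z-e[2])/d[2]
def tri(obs):
    A=np.zeros((3,3));b=np.zeros(3)
    for c,uv in obs:
        e,d=ray(c,uv);d=d/np.linalg.norm(d);P=np.eye(3)-np.outer(d,d);A+=P;b+=P@e
    return np.linalg.solve(A,b)
def proj(c,p):
    q=c["orientation"].T@(np.asarray(p)-c["eye"])*[1,-1,-1];q=c["intrinsics"]@q;return q[:2]/q[2]
def blobs(mask,amin,roi=None):
    m=mask.astype(np.uint8)
    if roi: 
        k=np.zeros_like(m);x0,y0,x1,y1=roi;k[y0:y1,x0:x1]=1;m=m*k
    cs,_=cv2.findContours(m,cv2.RETR_EXTERNAL,cv2.CHAIN_APPROX_NONE)
    return [c for c in cs if cv2.contourArea(c)>amin]
def cen(c):
    m=cv2.moments(c);return np.array([m["m10"],m["m01"]])/m["m00"]
E
python3 - <<'E'
from h import *
np.set_printoptions(precision=4,suppress=True)
T=cv2.imread("pics/top0.png");S=cv2.imread("pics/scene0.png")
ct,cs=manip.camera_params("top"),manip.camera_params("scene")
def w(im): 
    h=cv2.cvtColor(im,cv2.COLOR_BGR2HSV);return (h[...,1]<60)&(h[...,2]>190)
tw=blobs(w(T),20,(130,140,300,360));sw=blobs(w(S),15,(340,140,460,270))
for n,b in(("top",tw),("scene",sw)):
    for c in b: print(n,cen(c),cv2.contourArea(c),cv2.minAreaRect(c))
for c in tw: print([plane(ct,cen(c),z) for z in(.065,.05)])
h=cv2.cvtColor(T,cv2.COLOR_BGR2HSV)
for p in [(165,273),(180,245),(194,270),(143,270),(380,180),(400,170),(483,295),(295,292),(240,100),(330,240),(250,160),(205,270)]: print(p,h[p[1],p[0]])
b=blobs(h[...,2]<55,1500,(250,250,340,340))
for c in b:
    r=cv2.minAreaRect(c);print("mat",r,[plane(ct,p,.002) for p in cv2.boxPoints(r)],plane(ct,r[0],.002))
v=[cv2.resize(T[125:225,340:420],None,fx=4,fy=4,interpolation=cv2.INTER_CUBIC),cv2.resize(S[255:355,275:375],None,fx=4,fy=4,interpolation=cv2.INTER_CUBIC)]
cv2.imwrite("pics/lane.png",np.hstack(v))
E
```

```text
top [166.416  328.6007] 189.5 ((166.50564575195312, 328.6301574707031), (6.6024580001831055, 33.27291488647461), 87.51044464111328)
top [164.7871 220.1499] 299.0 ((165.0, 220.5), (19.0, 20.0), 90.0)
top [257.4695 167.048 ] 215.5 ((257.5, 167.0), (16.0, 17.0), 90.0)
scene [408.8035 246.6699] 103.5 ((409.0, 246.5), (9.0, 14.0), 90.0)
scene [425.0435 196.038 ] 92.0 ((425.0, 196.0), (8.0, 14.0), 90.0)
scene [363.8857 167.0095] 35.0 ((364.60003662109375, 166.70001220703125), (2.683281421661377, 18.335756301879883), 63.43495178222656)
[array([0.3905, 0.2448, 0.065 ]), array([0.3893, 0.25  , 0.05  ])]
[array([0.5674, 0.253 , 0.065 ]), array([0.5698, 0.2584, 0.05  ])]
[array([0.656 , 0.0997, 0.065 ]), array([0.6603, 0.1019, 0.05  ])]
(165, 273) [ 16 131 199]
(180, 245) [ 27  85 229]
(194, 270) [ 15 104  86]
(143, 270) [ 18 106 221]
(380, 180) [ 20 112 228]
(400, 170) [ 21 111 229]
(483, 295) [ 21  22 152]
(295, 292) [ 9 75 58]
(240, 100) [ 17 153  45]
(330, 240) [ 13 160 177]
(250, 160) [ 6 77 53]
(205, 270) [ 13 162 101]
```

View pics/lane.png

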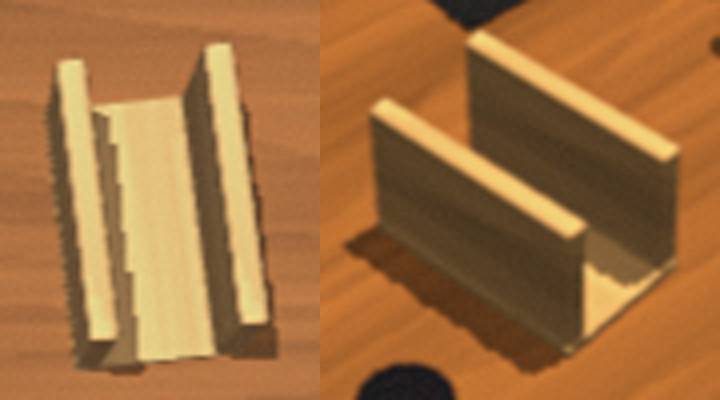

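The lane picture shows the two wall tops as bright strips, separated from the floor by shaded faces. In the top crop they run (70,60)–(103,340) and (218,45)–(253,325).

Run:
```python
from h import *
np.set_printoptions(precision=4,suppress=True)
T=cv2.imread("pics/top0.png");S=cv2.imread("pics/scene0.png")
ct,cs=manip.camera_params("top"),manip.camera_params("scene")
for n,a,b in(("strip",(166.4,328.6),(363.9,167)),("round",(164.8,220.15),(425.04,196.04)),("button",(257.5,167.05),(408.8,246.7))): print(n,tri([(ct,a),(cs,b)]))
hT=cv2.cvtColor(T,cv2.COLOR_BGR2HSV);hS=cv2.cvtColor(S,cv2.COLOR_BGR2HSV)
def ends(r):
    p=cv2.boxPoints(r);p=sorted(p.tolist(),key=lambda q:q[1]);return (np.add(p[0],p[1])/2,np.add(p[2],p[3])/2)
L={}
for n,h,roi,c in(("top",hT,(340,125,420,225),ct),("scene",hS,(280,255,372,355),cs)):
    for k in blobs((h[...,1]<140)&(h[...,2]>200)&(h[...,0]>16),40,roi):
        r=cv2.minAreaRect(k);e=ends(r);print(n,r,e,[plane(c,x,.075)[:2] for x in e])
h=hT
for nm,m,roi,z in(("mat",h[...,2]<80,(240,245,345,340),.002),("basket",h[...,1]<70,(425,235,540,355),.045),("counter",h[...,1]<60,(230,145,290,210),.04)):
    for k in blobs(m,800,roi):
        r=cv2.minAreaRect(k);print(nm,r,plane(ct,r[0],z),[plane(ct,p,z)[:2] for p in cv2.boxPoints(r)])
# carton plain and lids, jar
for nm,m,roi,z in(("pl",(h[...,0]<19)&(h[...,1]>105)&(h[...,1]<150)&(h[...,2]>150),(140,195,192,350),.065),("lids",(h[...,0]>=15)&(h[...,1]<150)&(h[...,2]>170),(220,198,275,245),.033),("jar",(h[...,0]>=15)&(h[...,1]<150)&(h[...,2]>170),(365,290,430,350),.087)):
    for k in blobs(m,300,roi):
        r=cv2.minAreaRect(k);print(nm,r,plane(ct,r[0],z))
```

```text
strip [0.3897 0.2439 0.0643]
round [0.567  0.2524 0.0653]
button [0.6568 0.0998 0.0611]
top ((378.6299743652344, 181.9099884033203), (65.33667755126953, 20.50609588623047), 81.8698959350586) (array([374.01, 149.57]), array([383.25, 214.25])) [array([ 0.6808, -0.0955]), array([ 0.5716, -0.1078])]
top ((361.4385070800781, 174.5076904296875), (69.83155059814453, 5.9536662101745605), 82.87498474121094) (array([357.1077, 139.8615]), array([365.7693, 209.1538])) [array([ 0.6978, -0.0677]), array([ 0.5804, -0.0795])]
top ((398.6365661621094, 170.48231506347656), (70.09867858886719, 5.986945152282715), 82.61395263671875) (array([394.1308, 135.7238]), array([403.1423, 205.2408])) [array([ 0.7042, -0.1296]), array([ 0.5862, -0.1408])]
scene ((313.9658508300781, 296.3506774902344), (57.982421875, 3.505730628967285), 32.125) (array([289.4135, 280.9341]), array([338.5182, 311.7673])) [array([ 0.5887, -0.1422]), array([ 0.704 , -0.1301])]
scene ((337.80718994140625, 278.3277893066406), (57.293277740478516, 3.1942267417907715), 30.465543746948242) (array([313.1157, 263.8034]), array([362.4987, 292.
[... 442 characters left out ...]
 array([ 0.3546, -0.2091])]
counter ((260.0, 178.5), (51.0, 40.0), 90.0) [0.6427 0.0988 0.04  ] [array([0.6887, 0.134 ]), array([0.6879, 0.0641]), array([0.5974, 0.0641]), array([0.5982, 0.133 ])]
pl ((166.55360412597656, 328.67938232421875), (26.01858901977539, 40.094966888427734), 87.39744567871094) [0.3904 0.2446 0.065 ]
pl ((165.0, 273.0), (26.0, 38.0), 90.0) [0.4799 0.2499 0.065 ]
pl ((165.0, 220.5), (25.0, 38.0), 90.0) [0.5668 0.2526 0.065 ]
lids ((244.53846740722656, 221.80767822265625), (36.2814826965332, 35.49702072143555), 11.309932708740234) [0.5682 0.1261 0.033 ]
jar ((396.75006103515625, 322.2500305175781), (43.84061813354492, 43.133514404296875), 45.0) [ 0.3987 -0.1224  0.087 ]
```

Request:
send_rows([
  {"delta_pos": [0.0246,0.0252,0],"twist": [0,0,6.45]},
  {"delta_pos": [0.0246,0.0252,0],"twist": [0,0,6.45]},
  {"delta_pos": [0.0246,0.0252,0],"twist": [0,0,6.45]},
  {"delta_pos": [0.0246,0.0252,0],"twist": [0,0,6.45]},
  {"delta_pos": [0.0246,0.0252,0],"twist": [0,0,6.45]},
  {"delta_pos": [0.0246,0.0252,0],"twist": [0,0,6.45]},
  {"delta_pos": [0.0246,0.0252,0],"twist": [0,0,6.45]},
  {"delta_pos": [0.0246,0.0252,0],"twist": [0,0,6.45]},
  {"delta_pos": [0.0246,0.0252,0],"twist": [0,0,6.45]},
  {"delta_pos": [0.0246,0.0252,0],"twist": [0,0,6.45]},
  {"delta_pos": [0.0246,0.0252,0],"twist": [0,0,6.45]},
  {"delta_pos": [0.0246,0.0252,0],"twist": [0,0,6.45]},
], hand=-1)

```text
clock: 1.1
position: [0.4606, -0.2992, 0.2311]
ee_rot: [[-0.052, 0.999, -0.001], [0.999, 0.052, 0.0], [0.0, -0.001, -1.0]]
contact_force: [0.1, 0.1, -0.3]
width: 0.999
grasp_force: 0.0
```

Request:
send_rows([
  {"delta_pos": [0,0.04,0],"twist": [0,0,0]},
  {"delta_pos": [0,0.04,0],"twist": [0,0,0]},
  {"delta_pos": [0,0.04,0],"twist": [0,0,0]},
  {"delta_pos": [0,0.04,0],"twist": [0,0,0]},
  {"delta_pos": [0,0.04,0],"twist": [0,0,0]},
  {"delta_pos": [0,0.04,0],"twist": [0,0,0]},
  {"delta_pos": [0,0.04,0],"twist": [0,0,0]},
  {"delta_pos": [0,0.04,0],"twist": [0,0,0]},
  {"delta_pos": [0,0.04,0],"twist": [0,0,0]},
  {"delta_pos": [-0.01,0.04,0],"twist": [0,0,0]},
  {"delta_pos": [-0.015,0.038,0],"twist": [0,0,0]},
  {"delta_pos": [-0.015,0.038,0],"twist": [0,0,0]},
])

```text
clock: 2.1
position: [0.4192, 0.1773, 0.2311]
ee_rot: [[-0.047, 0.999, -0.0], [0.999, 0.047, 0.0], [0.0, -0.0, -1.0]]
contact_force: [0.1, 0.5, 0.2]
width: 1.0
grasp_force: 0.0
```

Request:
send_rows([
  {"delta_pos": [-0.015,0.034,0],"twist": [0,0,0]},
  {"delta_pos": [-0.015,0.032,0],"twist": [0,0,0]},
  {"delta_pos": [0,0,0],"twist": [0,0,0]},
])

```text
clock: 2.35
position: [0.3863, 0.25, 0.232]
ee_rot: [[-0.06, 0.998, -0.0], [0.998, 0.06, 0.007], [0.007, -0.0, -1.0]]
contact_force: [0.2, 0.1, -0.1]
width: 1.001
grasp_force: 0.0
```

Run:
```python
from h import *
np.set_printoptions(precision=4,suppress=True)
s=manip.get_state();c=manip.camera_params("wrist");im=manip.get_image("wrist")
cv2.imwrite("pics/w1.png",im[:,:,::-1]);np.save("w1.npy",c,allow_pickle=True)
print(s["clock"],s["position"],s["ee_rot"],c)
for p in [(.3897,.2439,.065),(.4799,.2499,.065),(.3897,.2089,.065),(.3897,.2789,.065)]: print(proj(c,p))
h=cv2.cvtColor(im,cv2.COLOR_RGB2HSV)
for k in blobs((h[...,1]<60)&(h[...,2]>190),60): 
    r=cv2.minAreaRect(k);print(r,plane(c,r[0],.065))
```

```text
2.35 [0.3863 0.25   0.232 ] [[-0.0595  0.9982 -0.0004]
 [ 0.9982  0.0595  0.007 ]
 [ 0.007  -0.     -1.    ]] {'intrinsics': array([[367.3696,   0.    , 311.6309],
       [  0.    , 367.3696, 236.076 ],
       [  0.    ,   0.    ,   1.    ]]), 'eye': array([0.3826, 0.3264, 0.375 ]), 'orientation': array([[ 0.9981, -0.0583, -0.0178],
       [ 0.0609,  0.954 ,  0.2935],
       [-0.0001, -0.294 ,  0.9558]])}
[314.0677 222.3274]
[417.6889 221.7827]
[311.6255 259.8227]
[316.6717 182.3504]
((569.4547119140625, 366.31634521484375), (30.06395149230957, 15.630064010620117), 4.573921203613281) [0.6516 0.112  0.065 ]
((550.3310546875, 355.6260070800781), (80.9898681640625, 49.900123596191406), 3.094058036804199) [0.6295 0.123  0.065 ]
((517.0, 223.0), (38.0, 40.0), 90.0) [0.5666 0.2541 0.065 ]
((314.4256896972656, 220.54693603515625), (14.190899848937988, 61.15253829956055), 1.3971810340881348) [0.3899 0.2455 0.065 ]
((451.7825012207031, 214.1672821044922), (18.84040641784668, 52.03746032714844), 7.4314093589782715) [0.5084 0.2585 0.065 ]
((358.0, 212.5), (51.0, 38.0), 90.0) [0.4271 0.255  0.065 ]
((278.5, 211.0), (50.0, 21.0), 90.0) [0.3584 0.2521 0.065 ]
```

View pics/w1.png

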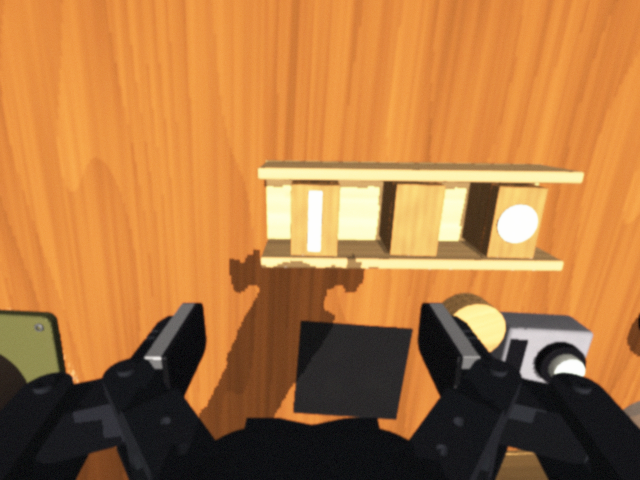

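The wrist view over the tray shows strip at (314,221), plain at (415,220) and round at (517,223). The positions agree with the fixed cameras to about 1.5 mm.

Request:
send_rows([
  {"delta_pos": [0.0035,-0.005,-0.01],"twist": [0,0,-0.6]},
  {"delta_pos": [0,0,-0.03],"twist": [0,0,0]},
  {"delta_pos": [0,0,-0.03],"twist": [0,0,0]},
  {"delta_pos": [0,0,-0.03],"twist": [0,0,0]},
  {"delta_pos": [0,0,-0.025],"twist": [0,0,0]},
  {"delta_pos": [0,0,0],"twist": [0,0,0]},
])

```text
clock: 2.9
position: [0.3919, 0.2335, 0.1028]
ee_rot: [[-0.035, 0.999, -0.006], [0.999, 0.035, -0.006], [-0.006, -0.006, -1.0]]
contact_force: [-0.4, 0.6, -0.2]
width: 1.001
grasp_force: 0.0
```

Request:
send_rows([
  {"delta_pos": [0,0,0],"twist": [0,0,0]},
  {"delta_pos": [0,0,0],"twist": [0,0,0]},
  {"delta_pos": [0,0,0],"twist": [0,0,0]},
])

```text
clock: 3.15
position: [0.3946, 0.2367, 0.1077]
ee_rot: [[-0.035, 0.999, 0.002], [0.999, 0.035, 0.002], [0.002, 0.002, -1.0]]
contact_force: [0.7, 0.9, -0.2]
width: 1.001
grasp_force: 0.0
```

Request:
send_rows([
  {"delta_pos": [-0.0034,0.0075,0],"twist": [0,0,0.7]},
  {"delta_pos": [0,0,-0.015],"twist": [0,0,0]},
  {"delta_pos": [0,0,-0.015],"twist": [0,0,0]},
  {"delta_pos": [0,0,-0.015],"twist": [0,0,0]},
  {"delta_pos": [0,0,-0.014],"twist": [0,0,0]},
  {"delta_pos": [0,0,-0.012],"twist": [0,0,0]},
  {"delta_pos": [0,0,-0.01],"twist": [0,0,0]},
  {"delta_pos": [0,0,-0.0065],"twist": [0,0,0]},
  {"delta_pos": [0,0,0],"twist": [0,0,0]},
  {"delta_pos": [0,0,0],"twist": [0,0,0]},
  {"delta_pos": [0,0,0],"twist": [0,0,0]},
])

```text
clock: 4.07
position: [0.3905, 0.2444, 0.0195]
ee_rot: [[-0.049, 0.999, 0.001], [0.999, 0.049, 0.001], [0.001, 0.001, -1.0]]
contact_force: [-0.2, -0.0, 0.5]
width: 1.0
grasp_force: 0.0
```

Well placed, so close the fingers.

Request:
send_rows([
  {"delta_pos": [0,0,0],"twist": [0,0,0]},
  {"delta_pos": [0,0,0],"twist": [0,0,0]},
  {"delta_pos": [0,0,0],"twist": [0,0,0]},
  {"delta_pos": [0,0,0],"twist": [0,0,0]},
  {"delta_pos": [0,0,0],"twist": [0,0,0]},
  {"delta_pos": [0,0,0],"twist": [0,0,0]},
  {"delta_pos": [0,0,0],"twist": [0,0,0]},
  {"delta_pos": [0,0,0],"twist": [0,0,0]},
], hand=1)

```text
clock: 4.73
position: [0.39, 0.2439, 0.0193]
ee_rot: [[-0.049, 0.999, 0.0], [0.999, 0.049, 0.0], [0.0, 0.0, -1.0]]
contact_force: [-1.1, 0.3, 5.2]
width: 0.483
grasp_force: 61.4
```

Request:
send_rows([
  {"delta_pos": [0,0,0.01],"twist": [0,0,0]},
  {"delta_pos": [0,0,0.02],"twist": [0,0,0]},
  {"delta_pos": [0,0,0.025],"twist": [0,0,0]},
  {"delta_pos": [0,0,0.025],"twist": [0,0,0]},
  {"delta_pos": [0,0,0.025],"twist": [0,0,0]},
  {"delta_pos": [0,0,0.02],"twist": [0,0,0]},
  {"delta_pos": [0,-0.005,0.01],"twist": [0,0,0]},
  {"delta_pos": [0,-0.01,0.005],"twist": [0,0,0]},
  {"delta_pos": [0.002,-0.02,0],"twist": [0,0,0]},
  {"delta_pos": [0.003,-0.03,0],"twist": [0,0,0]},
  {"delta_pos": [0.004,-0.035,0],"twist": [0,0,0]},
  {"delta_pos": [0.004,-0.035,0],"twist": [0,0,0.4]},
])

```text
clock: 5.73
position: [0.4019, 0.1066, 0.1578]
ee_rot: [[-0.057, 0.998, -0.002], [0.998, 0.057, -0.002], [-0.001, -0.002, -1.0]]
contact_force: [-0.0, -0.4, -2.5]
width: 0.485
grasp_force: 61.2
```

Request:
send_rows([
  {"delta_pos": [0.004,-0.036,0],"twist": [0,0,0.3]},
  {"delta_pos": [0.004,-0.036,0],"twist": [0,0,0.3]},
  {"delta_pos": [0.004,-0.036,0],"twist": [0,0,0.3]},
  {"delta_pos": [0.004,-0.036,0],"twist": [0,0,0.3]},
  {"delta_pos": [0.004,-0.036,0],"twist": [0,0,0.3]},
  {"delta_pos": [0.004,-0.036,0],"twist": [0,0,0.3]},
  {"delta_pos": [0.004,-0.036,0],"twist": [0,0,0.3]},
  {"delta_pos": [0.004,-0.036,0],"twist": [0,0,0.3]},
  {"delta_pos": [0.003,-0.036,0],"twist": [0,0,0.3]},
  {"delta_pos": [0.002,-0.03,0],"twist": [0,0,0.3]},
  {"delta_pos": [0.001,-0.02,0],"twist": [0,0,0]},
  {"delta_pos": [0,-0.01,0],"twist": [0,0,0]},
])

```text
clock: 6.73
position: [0.4384, -0.2794, 0.1569]
ee_rot: [[-0.102, 0.995, -0.004], [0.995, 0.102, -0.001], [-0.001, -0.004, -1.0]]
contact_force: [0.3, 0.2, -3.6]
width: 0.482
grasp_force: 61.2
```

Request:
send_rows([
  {"delta_pos": [0,0,0],"twist": [0,0,0]},
  {"delta_pos": [0,0,0],"twist": [0,0,0]},
  {"delta_pos": [0,0,0],"twist": [0,0,0]},
  {"delta_pos": [0,0,0],"twist": [0,0,0]},
])

```text
clock: 7.07
position: [0.4412, -0.2727, 0.1588]
ee_rot: [[-0.111, 0.994, -0.0], [0.994, 0.111, 0.001], [0.001, -0.0, -1.0]]
contact_force: [0.6, 1.0, -2.5]
width: 0.485
grasp_force: 61.2
```

Run:
```python
from h import *
np.set_printoptions(precision=4,suppress=True)
s=manip.get_state();c=manip.camera_params("wrist");im=manip.get_image("wrist")
print(s["clock"],s["position"],s["ee_rot"],s["grasp_force"])
t=manip.get_image("top")
v=np.hstack([cv2.resize(im,(400,300)),cv2.resize(t,(400,300))]);cv2.imwrite("pics/w2.png",v[:,:,::-1])
```

```text
7.0667 [ 0.4412 -0.2727  0.1588] [[-0.1114  0.9938 -0.0003]
 [ 0.9938  0.1114  0.0012]
 [ 0.0012 -0.0002 -1.    ]] 61.24511361122131
```

View pics/w2.png

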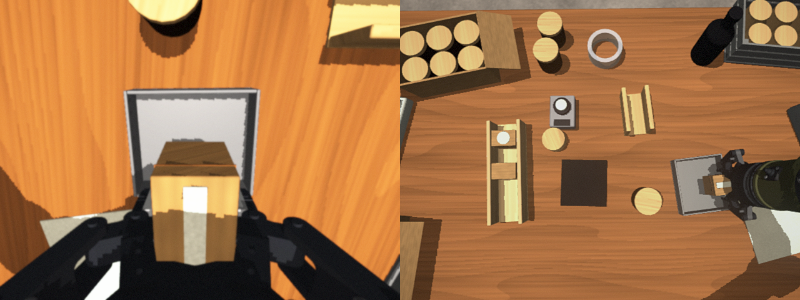

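The wrist view shows the strip carton held upright, with its tag at about (195,220) in the left half, over the basket (rim 125–258 columns). The top view confirms it is over the basket, clear of the jar.

Request:
send_rows([
  {"delta_pos": [0,-0.003,-0.01],"twist": [0,0,0]},
  {"delta_pos": [0,0,-0.02],"twist": [0,0,0]},
  {"delta_pos": [0,0,-0.02],"twist": [0,0,0]},
  {"delta_pos": [0,0,-0.02],"twist": [0,0,0]},
  {"delta_pos": [0,0,-0.02],"twist": [0,0,0]},
  {"delta_pos": [0,0,-0.015],"twist": [0,0,0]},
  {"delta_pos": [0,0,-0.012],"twist": [0,0,0]},
  {"delta_pos": [0,0,-0.008],"twist": [0,0,0]},
  {"delta_pos": [0,0,-0.004],"twist": [0,0,0]},
  {"delta_pos": [0,0,0],"twist": [0,0,0]},
  {"delta_pos": [0,0,0],"twist": [0,0,0]},
  {"delta_pos": [0,0,0],"twist": [0,0,0]},
])

```text
clock: 8.17
position: [0.4416, -0.2782, 0.0304]
ee_rot: [[-0.108, 0.994, 0.001], [0.994, 0.108, -0.0], [-0.001, 0.001, -1.0]]
contact_force: [-0.1, -0.4, -1.9]
width: 0.485
grasp_force: 61.2
```

Request:
send_rows([
  {"delta_pos": [0,0,-0.003],"twist": [0,0,0]},
  {"delta_pos": [0,0,-0.003],"twist": [0,0,0]},
  {"delta_pos": [0,0,-0.002],"twist": [0,0,0]},
  {"delta_pos": [0,0,0],"twist": [0,0,0]},
  {"delta_pos": [0,0,0],"twist": [0,0,0]},
])

```text
clock: 8.58
position: [0.441, -0.278, 0.0217]
ee_rot: [[-0.108, 0.994, -0.0], [0.994, 0.108, 0.0], [0.0, -0.0, -1.0]]
contact_force: [-0.0, 0.0, -2.9]
width: 0.485
grasp_force: 61.2
```

Request:
send_rows([
  {"delta_pos": [0,0,-0.0015],"twist": [0,0,0]},
  {"delta_pos": [0,0,-0.0015],"twist": [0,0,0]},
  {"delta_pos": [0,0,-0.001],"twist": [0,0,0]},
  {"delta_pos": [0,0,0],"twist": [0,0,0]},
  {"delta_pos": [0,0,0],"twist": [0,0,0]},
])

```text
clock: 9.0
position: [0.4411, -0.278, 0.0183]
ee_rot: [[-0.108, 0.994, 0.0], [0.994, 0.108, -0.0], [-0.0, 0.0, -1.0]]
contact_force: [-0.4, 0.8, 4.7]
width: 0.482
grasp_force: 61.9
```

On the floor, so release and lift.

Request:
send_rows([
  {"delta_pos": [0,0,0],"twist": [0,0,0]},
  {"delta_pos": [0,0,0],"twist": [0,0,0]},
  {"delta_pos": [0,0,0],"twist": [0,0,0]},
  {"delta_pos": [0,0,0],"twist": [0,0,0]},
  {"delta_pos": [0,0,0],"twist": [0,0,0]},
  {"delta_pos": [0,0,0],"twist": [0,0,0]},
], hand=-1)

```text
clock: 9.5
position: [0.4411, -0.278, 0.0177]
ee_rot: [[-0.108, 0.994, 0.0], [0.994, 0.108, 0.0], [0.0, 0.0, -1.0]]
contact_force: [-0.2, 0.6, 0.8]
width: 1.0
grasp_force: 0.0
```

Request:
send_rows([
  {"delta_pos": [0,0,0.01],"twist": [0,0,0]},
  {"delta_pos": [0,0,0.02],"twist": [0,0,0]},
  {"delta_pos": [0,0,0.03],"twist": [0,0,0]},
  {"delta_pos": [0,0,0.035],"twist": [0,0,0]},
  {"delta_pos": [0,0,0.035],"twist": [0,0,0]},
  {"delta_pos": [0,0,0.03],"twist": [0,0,0]},
  {"delta_pos": [0.003,0.01,0.02],"twist": [0,0,0]},
  {"delta_pos": [0.006,0.02,0.01],"twist": [0,0,0]},
  {"delta_pos": [0.009,0.03,0],"twist": [0,0,0]},
  {"delta_pos": [0.009,0.035,0],"twist": [0,0,0]},
  {"delta_pos": [0.009,0.035,0],"twist": [0,0,0]},
  {"delta_pos": [0.009,0.035,0],"twist": [0,0,-0.4]},
])

```text
clock: 10.5
position: [0.4859, -0.1116, 0.2087]
ee_rot: [[-0.1, 0.995, 0.0], [0.995, 0.1, -0.0], [-0.0, 0.0, -1.0]]
contact_force: [0.1, 0.8, 0.0]
width: 1.001
grasp_force: 0.0
```

Request:
send_rows([
  {"delta_pos": [0.008,0.036,0],"twist": [0,0,-0.3]},
  {"delta_pos": [0.008,0.036,0],"twist": [0,0,-0.3]},
  {"delta_pos": [0.008,0.036,0],"twist": [0,0,-0.3]},
  {"delta_pos": [0.008,0.036,0],"twist": [0,0,-0.3]},
  {"delta_pos": [0.008,0.036,0],"twist": [0,0,-0.3]},
  {"delta_pos": [0.008,0.036,0],"twist": [0,0,-0.3]},
  {"delta_pos": [0.008,0.036,0],"twist": [0,0,-0.3]},
  {"delta_pos": [0.008,0.036,0],"twist": [0,0,-0.3]},
  {"delta_pos": [0.008,0.036,0],"twist": [0,0,-0.3]},
  {"delta_pos": [0.005,0.025,0],"twist": [0,0,-0.3]},
  {"delta_pos": [0.003,0.012,0],"twist": [0,0,0]},
  {"delta_pos": [0.001,0.005,0],"twist": [0,0,0]},
])

```text
clock: 11.5
position: [0.5665, 0.2556, 0.2083]
ee_rot: [[-0.052, 0.999, -0.0], [0.999, 0.052, 0.002], [0.002, 0.0, -1.0]]
contact_force: [0.3, -0.1, 0.2]
width: 0.999
grasp_force: 0.0
```

Request:
send_rows([
  {"delta_pos": [0,0,-0.01],"twist": [0,0,0]},
  {"delta_pos": [0,0,-0.02],"twist": [0,0,0]},
  {"delta_pos": [0,0,-0.02],"twist": [0,0,0]},
  {"delta_pos": [0,0,-0.02],"twist": [0,0,0]},
  {"delta_pos": [0,0,-0.02],"twist": [0,0,0]},
  {"delta_pos": [0,0,0],"twist": [0,0,0]},
  {"delta_pos": [0,0,0],"twist": [0,0,0]},
  {"delta_pos": [0,0,0],"twist": [0,0,0]},
  {"delta_pos": [0,0,0],"twist": [0,0,0]},
])

```text
clock: 12.25
position: [0.568, 0.2527, 0.1192]
ee_rot: [[-0.048, 0.999, 0.002], [0.999, 0.048, 0.001], [0.001, 0.002, -1.0]]
contact_force: [0.2, -0.2, -0.1]
width: 0.998
grasp_force: 0.0
```

Run:
```python
from h import *
np.set_printoptions(precision=4,suppress=True)
s=manip.get_state();c=manip.camera_params("wrist");im=manip.get_image("wrist")
print(s["clock"],s["position"],s["ee_rot"],s["grasp_force"])
cv2.imwrite("pics/w3.png",im[:,:,::-1])
h=cv2.cvtColor(im,cv2.COLOR_RGB2HSV)
print(proj(c,(.5668,.2532,.065)))
for k in blobs((h[...,1]<60)&(h[...,2]>190),400): 
    r=cv2.minAreaRect(k);print(r,plane(c,cen(k),.065))
```

```text
12.25 [0.568  0.2527 0.1192] [[-0.0476  0.9989  0.0021]
 [ 0.9989  0.0476  0.0009]
 [ 0.0008  0.0021 -1.    ]] 0.0
[307.7715 260.8981]
((390.0, 415.0), (24.0, 80.0), 90.0) [0.6255 0.1503 0.065 ]
((307.4093322753906, 258.0891418457031), (60.1683349609375, 51.62959289550781), 6.842773914337158) [0.5665 0.2542 0.065 ]
```

Request:
send_rows([
  {"delta_pos": [-0.001,0.0005,-0.01],"twist": [0,0,0]},
  {"delta_pos": [0,0,-0.018],"twist": [0,0,0]},
  {"delta_pos": [0,0,-0.02],"twist": [0,0,0]},
  {"delta_pos": [0,0,-0.02],"twist": [0,0,0]},
  {"delta_pos": [0,0,-0.015],"twist": [0,0,0]},
  {"delta_pos": [0,0,-0.01],"twist": [0,0,0]},
  {"delta_pos": [0,0,-0.006],"twist": [0,0,0]},
  {"delta_pos": [0,0,0],"twist": [0,0,0]},
  {"delta_pos": [0,0,0],"twist": [0,0,0]},
  {"delta_pos": [0,0,0],"twist": [0,0,0]},
  {"delta_pos": [0,0,0],"twist": [0,0,0]},
])

```text
clock: 13.22
position: [0.5668, 0.2539, 0.0198]
ee_rot: [[-0.048, 0.999, 0.002], [0.999, 0.048, 0.001], [0.001, 0.002, -1.0]]
contact_force: [0.8, -0.4, 0.2]
width: 0.999
grasp_force: 0.0
```

Request:
send_rows([
  {"delta_pos": [0,0,0],"twist": [0,0,0]},
  {"delta_pos": [0,0,0],"twist": [0,0,0]},
  {"delta_pos": [0,0,0],"twist": [0,0,0]},
  {"delta_pos": [0,0,0],"twist": [0,0,0]},
  {"delta_pos": [0,0,0],"twist": [0,0,0]},
  {"delta_pos": [0,0,0],"twist": [0,0,0]},
  {"delta_pos": [0,0,0],"twist": [0,0,0]},
  {"delta_pos": [0,0,0],"twist": [0,0,0]},
], hand=1)

```text
clock: 13.88
position: [0.5665, 0.2537, 0.0193]
ee_rot: [[-0.049, 0.999, 0.001], [0.999, 0.049, 0.0], [0.0, 0.001, -1.0]]
contact_force: [-0.6, 0.4, 5.0]
width: 0.486
grasp_force: 61.8
```

Request:
send_rows([
  {"delta_pos": [0,0,0.01],"twist": [0,0,0]},
  {"delta_pos": [0,0,0.02],"twist": [0,0,0]},
  {"delta_pos": [0,0,0.025],"twist": [0,0,0]},
  {"delta_pos": [0,0,0.025],"twist": [0,0,0]},
  {"delta_pos": [0,0,0.025],"twist": [0,0,0]},
  {"delta_pos": [0,0,0.02],"twist": [0,0,0]},
  {"delta_pos": [0,-0.005,0.01],"twist": [0,0,-1]},
  {"delta_pos": [-0.005,-0.01,0.005],"twist": [0,0,-3]},
  {"delta_pos": [-0.008,-0.015,0],"twist": [0,0,-5]},
  {"delta_pos": [-0.01,-0.018,0],"twist": [0,0,-6]},
  {"delta_pos": [-0.01,-0.018,0],"twist": [0,0,-6]},
  {"delta_pos": [-0.01,-0.018,0],"twist": [0,0,-6]},
])

```text
clock: 14.88
position: [0.5217, 0.1676, 0.1581]
ee_rot: [[0.416, 0.909, -0.002], [0.909, -0.416, -0.001], [-0.002, -0.001, -1.0]]
contact_force: [-0.2, -0.5, -2.6]
width: 0.488
grasp_force: 60.9
```

Request:
send_rows([
  {"delta_pos": [-0.01,-0.018,0],"twist": [0,0,-6]},
  {"delta_pos": [-0.01,-0.018,0],"twist": [0,0,-6]},
  {"delta_pos": [-0.01,-0.018,0],"twist": [0,0,-6]},
  {"delta_pos": [-0.01,-0.018,0],"twist": [0,0,-6]},
  {"delta_pos": [-0.01,-0.018,0],"twist": [0,0,-6]},
  {"delta_pos": [-0.01,-0.015,0],"twist": [0,0,-6]},
  {"delta_pos": [-0.008,-0.012,0],"twist": [0,0,-6]},
  {"delta_pos": [-0.005,-0.008,0],"twist": [0,0,-6]},
  {"delta_pos": [-0.003,-0.004,0],"twist": [0,0,-6]},
  {"delta_pos": [-0.002,-0.001,0],"twist": [0,0,-4]},
  {"delta_pos": [0,0,0],"twist": [0,0,-2]},
  {"delta_pos": [0,0,0],"twist": [0,0,0]},
])

```text
clock: 15.88
position: [0.4446, 0.0393, 0.1586]
ee_rot: [[0.995, 0.1, -0.001], [0.1, -0.995, -0.0], [-0.001, 0.0, -1.0]]
contact_force: [1.1, 0.7, -2.8]
width: 0.489
grasp_force: 60.9
```

Request:
send_rows([
  {"delta_pos": [0,0,-0.01],"twist": [0,0,0]},
  {"delta_pos": [0,0,-0.02],"twist": [0,0,0]},
  {"delta_pos": [0,0,-0.02],"twist": [0,0,0]},
  {"delta_pos": [0,0,-0.02],"twist": [0,0,0]},
  {"delta_pos": [0,0,-0.015],"twist": [0,0,0]},
  {"delta_pos": [0,0,-0.01],"twist": [0,0,0]},
  {"delta_pos": [0,0,0],"twist": [0,0,0]},
  {"delta_pos": [0,0,0],"twist": [0,0,0]},
  {"delta_pos": [0,0,0],"twist": [0,0,0]},
  {"delta_pos": [0,0,0],"twist": [0,0,0]},
])

```text
clock: 16.72
position: [0.4457, 0.0396, 0.0645]
ee_rot: [[0.995, 0.101, 0.001], [0.101, -0.995, 0.0], [0.002, -0.0, -1.0]]
contact_force: [-0.6, 0.6, -2.8]
width: 0.48
grasp_force: 61.1
```

Request:
send_rows([
  {"delta_pos": [0,0,-0.01],"twist": [0,0,0]},
  {"delta_pos": [0,0,-0.012],"twist": [0,0,0]},
  {"delta_pos": [0,0,-0.01],"twist": [0,0,0]},
  {"delta_pos": [0,0,-0.007],"twist": [0,0,0]},
  {"delta_pos": [0,0,-0.004],"twist": [0,0,0]},
  {"delta_pos": [0,0,-0.002],"twist": [0,0,0]},
  {"delta_pos": [0,0,-0.0015],"twist": [0,0,0]},
  {"delta_pos": [0,0,-0.001],"twist": [0,0,0]},
  {"delta_pos": [0,0,0],"twist": [0,0,0]},
  {"delta_pos": [0,0,0],"twist": [0,0,0]},
  {"delta_pos": [0,0,0],"twist": [0,0,0]},
])

```text
clock: 17.63
position: [0.4468, 0.0395, 0.0202]
ee_rot: [[0.995, 0.101, -0.003], [0.101, -0.995, -0.001], [-0.003, 0.0, -1.0]]
contact_force: [0.9, 0.3, -2.7]
width: 0.483
grasp_force: 61.4
```

Request:
send_rows([
  {"delta_pos": [0,0,-0.001],"twist": [0,0,0]},
  {"delta_pos": [0,0,-0.001],"twist": [0,0,0]},
  {"delta_pos": [0,0,0],"twist": [0,0,0]},
  {"delta_pos": [0,0,0],"twist": [0,0,0]},
  {"delta_pos": [0,0,0],"twist": [0,0,0]},
])

```text
clock: 18.05
position: [0.4467, 0.0395, 0.0181]
ee_rot: [[0.995, 0.101, -0.004], [0.101, -0.995, -0.001], [-0.004, 0.0, -1.0]]
contact_force: [0.2, 0.8, -2.6]
width: 0.483
grasp_force: 61.4
```

Request:
send_rows([
  {"delta_pos": [0,0,-0.001],"twist": [0,0,0]},
  {"delta_pos": [0,0,-0.001],"twist": [0,0,0]},
  {"delta_pos": [0,0,-0.001],"twist": [0,0,0]},
  {"delta_pos": [0,0,0],"twist": [0,0,0]},
  {"delta_pos": [0,0,0],"twist": [0,0,0]},
])

```text
clock: 18.47
position: [0.4472, 0.0395, 0.0163]
ee_rot: [[0.995, 0.101, -0.006], [0.101, -0.995, -0.001], [-0.006, 0.0, -1.0]]
contact_force: [-2.5, -0.5, 6.8]
width: 0.486
grasp_force: 62.6
```

Request:
send_rows([
  {"delta_pos": [0,0,0],"twist": [0,0,0]},
  {"delta_pos": [0,0,0],"twist": [0,0,0]},
  {"delta_pos": [0,0,0],"twist": [0,0,0]},
  {"delta_pos": [0,0,0],"twist": [0,0,0]},
  {"delta_pos": [0,0,0],"twist": [0,0,0]},
  {"delta_pos": [0,0,0],"twist": [0,0,0]},
], hand=-1)

```text
clock: 18.97
position: [0.4475, 0.0395, 0.0156]
ee_rot: [[0.995, 0.101, -0.006], [0.101, -0.995, -0.001], [-0.006, 0.0, -1.0]]
contact_force: [0.1, -0.3, -0.0]
width: 0.996
grasp_force: 0.0
```

Request:
send_rows([
  {"delta_pos": [0,0,0.01],"twist": [0,0,0]},
  {"delta_pos": [0,0,0.02],"twist": [0,0,0]},
  {"delta_pos": [0,0,0.03],"twist": [0,0,0]},
  {"delta_pos": [0,0,0.03],"twist": [0,0,0]},
  {"delta_pos": [0,0,0.02],"twist": [0,0,1.5]},
  {"delta_pos": [0,0,0.01],"twist": [0,0,3.5]},
  {"delta_pos": [0,0,0],"twist": [0,0,6]},
  {"delta_pos": [0,0,0],"twist": [0,0,7]},
  {"delta_pos": [0,0,0],"twist": [0,0,7]},
  {"delta_pos": [0,0,0],"twist": [0,0,7]},
  {"delta_pos": [0,0,0],"twist": [0,0,7]},
  {"delta_pos": [0,0,0],"twist": [0,0,7]},
])

```text
clock: 19.97
position: [0.4473, 0.0392, 0.1356]
ee_rot: [[0.614, 0.789, -0.004], [0.789, -0.614, -0.005], [-0.007, 0.0, -1.0]]
contact_force: [-0.4, -0.8, -0.0]
width: 0.996
grasp_force: 0.0
```

Request:
send_rows([
  {"delta_pos": [0,0,0],"twist": [0,0,7]},
  {"delta_pos": [0,0,0],"twist": [0,0,7]},
  {"delta_pos": [0,0,0],"twist": [0,0,7]},
  {"delta_pos": [0,0,0],"twist": [0,0,7]},
  {"delta_pos": [0,0,0],"twist": [0,0,7]},
  {"delta_pos": [0,0,0],"twist": [0,0,5]},
  {"delta_pos": [0,0,0],"twist": [0,0,3]},
  {"delta_pos": [0,0,0],"twist": [0,0,1]},
  {"delta_pos": [0,0,0],"twist": [0,0,0]},
  {"delta_pos": [0,0,0],"twist": [0,0,0]},
  {"delta_pos": [0,0,0],"twist": [0,0,0]},
  {"delta_pos": [0,0,0],"twist": [0,0,0]},
])

```text
clock: 20.97
position: [0.4475, 0.0395, 0.1357]
ee_rot: [[-0.1, 0.995, 0.001], [0.995, 0.1, -0.006], [-0.006, 0.0, -1.0]]
contact_force: [0.1, -0.8, 0.8]
width: 0.999
grasp_force: 0.0
```

Run:
```python
from h import *
np.set_printoptions(precision=4,suppress=True)
s=manip.get_state();c=manip.camera_params("wrist");im=manip.get_image("wrist")
print(s["clock"],s["position"],s["ee_rot"],s["grasp_force"],s["q"])
cv2.imwrite("pics/w4.png",im[:,:,::-1])
h=cv2.cvtColor(im,cv2.COLOR_RGB2HSV)
for k in blobs((h[...,1]<60)&(h[...,2]>190),400): 
    r=cv2.minAreaRect(k);print(r,plane(c,cen(k),.062))
```

```text
20.9667 [0.4475 0.0395 0.1357] [[-0.1004  0.9949  0.001 ]
 [ 0.9949  0.1004 -0.0062]
 [-0.0063  0.0004 -1.    ]] 0.0 [ 20.3562  45.559  -52.7723 123.2464  58.7108  42.1551 -67.254 ]
((310.0, 248.5), (53.665626525878906, 55.007266998291016), 63.43495178222656) [0.4475 0.0401 0.062 ]
((596.3826293945312, 170.7617645263672), (98.08209228515625, 108.27468872070312), 6.613460063934326) [0.6048 0.1046 0.062 ]
((504.1253356933594, 103.88236999511719), (30.978727340698242, 96.86227416992188), 69.19320678710938) [0.5412 0.1319 0.062 ]
```

View pics/w4.png

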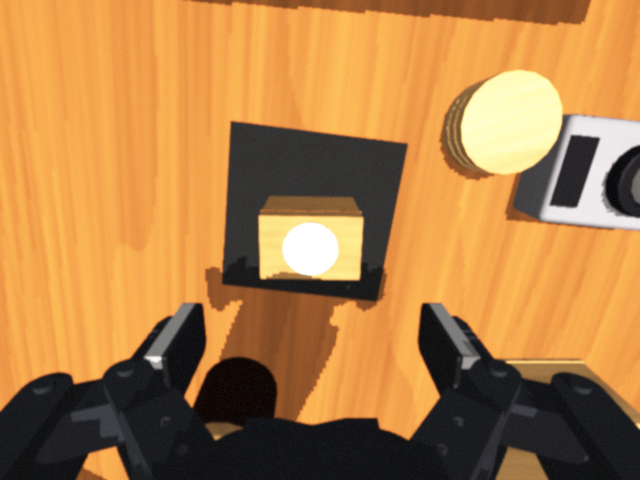

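The wrist view shows the carton upright on the mat with its tag at (310,248). Its long side lies along the finger line, and the fingers have room at both ends. Descend and take it by the ends.

Request:
send_rows([
  {"delta_pos": [0,0,-0.01],"twist": [0.36,0,0]},
  {"delta_pos": [0,0,-0.02],"twist": [0,0,0]},
  {"delta_pos": [0,0,-0.02],"twist": [0,0,0]},
  {"delta_pos": [0,0,-0.02],"twist": [0,0,0]},
  {"delta_pos": [0,0,-0.02],"twist": [0,0,0]},
  {"delta_pos": [0,0,-0.012],"twist": [0,0,0]},
  {"delta_pos": [0,0,-0.008],"twist": [0,0,0]},
  {"delta_pos": [0,0,-0.005],"twist": [0,0,0]},
  {"delta_pos": [0,0,0],"twist": [0,0,0]},
  {"delta_pos": [0,0,0],"twist": [0,0,0]},
  {"delta_pos": [0,0,0],"twist": [0,0,0]},
  {"delta_pos": [0,0,0],"twist": [0,0,0]},
])

```text
clock: 22.02
position: [0.4479, 0.0396, 0.0213]
ee_rot: [[-0.101, 0.995, 0.002], [0.995, 0.101, 0.001], [0.0, 0.002, -1.0]]
contact_force: [-0.2, 0.2, -0.6]
width: 1.001
grasp_force: 0.0
```

Request:
send_rows([
  {"delta_pos": [0,0,0],"twist": [0,0,0]},
  {"delta_pos": [0,0,0],"twist": [0,0,0]},
  {"delta_pos": [0,0,0],"twist": [0,0,0]},
  {"delta_pos": [0,0,0],"twist": [0,0,0]},
  {"delta_pos": [0,0,0],"twist": [0,0,0]},
  {"delta_pos": [0,0,0],"twist": [0,0,0]},
], hand=1)

```text
clock: 22.52
position: [0.4475, 0.0395, 0.0213]
ee_rot: [[-0.101, 0.995, 0.001], [0.995, 0.101, 0.0], [-0.0, 0.001, -1.0]]
contact_force: [0.1, -1.3, 5.6]
width: 0.744
grasp_force: 66.0
```

Request:
send_rows([
  {"delta_pos": [0,0,0.01],"twist": [0,0,0]},
  {"delta_pos": [0,0,0.02],"twist": [0,0,0]},
  {"delta_pos": [0,0,0.025],"twist": [0,0,0]},
  {"delta_pos": [0,0,0.025],"twist": [0,0,0]},
  {"delta_pos": [0,0,0.025],"twist": [0,0,0]},
  {"delta_pos": [0,0,0.015],"twist": [0,0,0]},
  {"delta_pos": [0.007,-0.005,0.005],"twist": [0,0,0]},
  {"delta_pos": [0.014,-0.01,0],"twist": [0,0,0]},
  {"delta_pos": [0.021,-0.016,0],"twist": [0,0,0]},
  {"delta_pos": [0.024,-0.018,0],"twist": [0,0,0]},
  {"delta_pos": [0.024,-0.018,0],"twist": [0,0,0]},
  {"delta_pos": [0.024,-0.018,0],"twist": [0,0,0]},
])

```text
clock: 23.52
position: [0.5617, -0.047, 0.1454]
ee_rot: [[-0.101, 0.995, -0.0], [0.995, 0.101, -0.0], [-0.0, -0.0, -1.0]]
contact_force: [0.9, 0.4, -2.7]
width: 0.74
grasp_force: 66.9
```

Request:
send_rows([
  {"delta_pos": [0.024,-0.018,0],"twist": [0,0,0]},
  {"delta_pos": [0.024,-0.018,0],"twist": [0,0,0]},
  {"delta_pos": [0.017,-0.0125,0],"twist": [0,0,0]},
  {"delta_pos": [0.011,-0.007,0],"twist": [0,0,0]},
  {"delta_pos": [0.005,-0.004,0],"twist": [0,0,0]},
  {"delta_pos": [0,0,0],"twist": [0,0,0]},
  {"delta_pos": [0,0,0],"twist": [0,0,0]},
  {"delta_pos": [0,0,0],"twist": [0,0,0]},
  {"delta_pos": [0,0,0],"twist": [0,0,0]},
  {"delta_pos": [0,0,0],"twist": [0,0,0]},
  {"delta_pos": [0,0,0],"twist": [0,0,0]},
])

```text
clock: 24.43
position: [0.6422, -0.1046, 0.1458]
ee_rot: [[-0.102, 0.995, 0.001], [0.995, 0.102, 0.0], [0.0, 0.001, -1.0]]
contact_force: [-0.6, 0.1, -2.7]
width: 0.735
grasp_force: 66.9
```

Run:
```python
from h import *
np.set_printoptions(precision=4,suppress=True)
s=manip.get_state();c=manip.camera_params("wrist");im=manip.get_image("wrist")
print(s["clock"],s["position"],s["ee_rot"],s["grasp_force"])
cv2.imwrite("pics/w5.png",im[:,:,::-1]);t=manip.get_image("scene");cv2.imwrite("pics/s5.png",t[:,:,::-1])
np.savez("w5",K=c["intrinsics"],e=c["eye"],o=c["orientation"])
for p in [(.5816,-.0805,.075),(.699,-.0685,.075),(.5874,-.1415,.075),(.704,-.13,.075)]: print(proj(c,p))
v=np.hstack([cv2.resize(im,(400,300)),cv2.resize(t,(400,300))]);cv2.imwrite("pics/w5v.png",v[:,:,::-1])
```

```text
24.4333 [ 0.6422 -0.1046  0.1458] [[-0.1019  0.9948  0.0007]
 [ 0.9948  0.1019  0.0001]
 [ 0.0001  0.0007 -1.    ]] 66.87209844589233
[212.3612 203.8834]
[411.5194 204.1548]
[219.2874 297.3491]
[401.544  298.1315]
```

View pics/w5v.png

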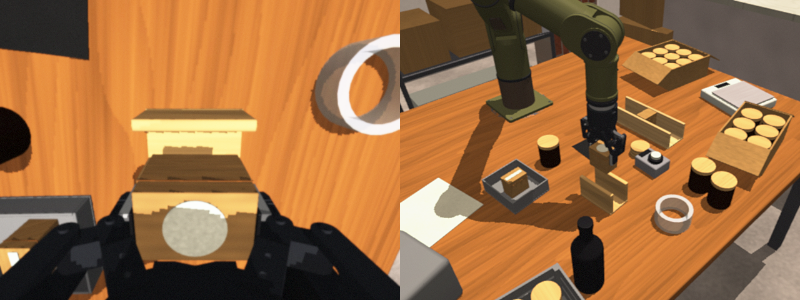

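The wrist view shows the carton held over the lane, with the far wall rim at about (195,125) and the tag at (195,230) in half scale. The scene view shows the strip carton standing in the basket. I'll check the lateral fit using this one camera.

Run:
```python
from h import *
np.set_printoptions(precision=4,suppress=True)
z=np.load("w5.npz");c=dict(intrinsics=z["K"],eye=z["e"],orientation=z["o"])
im=cv2.imread("pics/w5.png");h=cv2.cvtColor(im,cv2.COLOR_BGR2HSV)
for k in blobs((h[...,1]<70)&(h[...,2]>110),1500,(240,300,400,430)): print("tag",cv2.boundingRect(k),plane(c,cen(k),.1865))
for x in (230,270,310,350,390): 
    col=h[150:270,x]; print(x,[(150+i,*map(int,col[i])) for i in range(28,66,2)])
```

```text
tag (260, 321, 104, 89) [ 0.643  -0.1034  0.1865]
230 [(178, 14, 163, 160), (180, 16, 144, 133), (182, 15, 142, 135), (184, 16, 141, 139), (186, 16, 145, 139), (188, 16, 145, 141), (190, 17, 145, 200), (192, 24, 109, 252), (194, 27, 85, 254), (196, 28, 77, 254), (198, 28, 79, 254), (200, 27, 80, 254), (202, 26, 90, 254), (204, 26, 96, 254), (206, 25, 106, 253), (208, 22, 121, 249), (210, 15, 162, 225), (212, 14, 181, 231), (214, 15, 179, 237)]
270 [(178, 16, 145, 128), (180, 15, 144, 126), (182, 16, 153, 132), (184, 17, 148, 138), (186, 15, 141, 145), (188, 16, 150, 139), (190, 17, 147, 185), (192, 22, 122, 249), (194, 26, 99, 253), (196, 26, 92, 254), (198, 26, 91, 254), (200, 27, 90, 254), (202, 27, 89, 254), (204, 26, 91, 254), (206, 26, 101, 254), (208, 23, 118, 251), (210, 19, 130, 233), (212, 26, 98, 252), (214, 27, 85, 254)]
310 [(178, 16, 141, 128), (180, 17, 153, 120), (182, 16, 145, 130), (184, 16, 146, 143), (186, 16, 146, 141), (188, 16, 147, 144), (190, 16, 147, 172), (192, 22, 118, 249), (194, 26, 91, 254), (196, 27, 88, 254), (198, 27, 86, 254), (200, 27, 84, 254), (20
[... 232 characters left out ...]
6, 17, 149, 140), (188, 16, 147, 147), (190, 17, 145, 188), (192, 23, 121, 250), (194, 26, 91, 254), (196, 28, 85, 253), (198, 27, 81, 254), (200, 28, 79, 254), (202, 27, 81, 254), (204, 27, 82, 254), (206, 27, 92, 253), (208, 24, 107, 252), (210, 18, 134, 230), (212, 24, 110, 247), (214, 27, 83, 253)]
390 [(178, 14, 159, 143), (180, 16, 144, 122), (182, 16, 146, 124), (184, 17, 149, 132), (186, 16, 144, 143), (188, 16, 148, 145), (190, 17, 148, 188), (192, 23, 112, 250), (194, 27, 86, 254), (196, 28, 77, 254), (198, 28, 79, 253), (200, 28, 76, 254), (202, 28, 77, 254), (204, 28, 80, 254), (206, 27, 90, 253), (208, 24, 106, 252), (210, 18, 150, 242), (212, 15, 176, 241), (214, 15, 178, 241)]
```

Request:
send_rows([
  {"delta_pos": [0.0005,0.0008,-0.01],"twist": [0,0,0]},
  {"delta_pos": [0,0,-0.015],"twist": [0,0,0]},
  {"delta_pos": [0,0,-0.012],"twist": [0,0,0]},
  {"delta_pos": [0,0,-0.008],"twist": [0,0,0]},
  {"delta_pos": [0,0,0],"twist": [0,0,0]},
  {"delta_pos": [0,0,0],"twist": [0,0,0]},
  {"delta_pos": [0,0,0],"twist": [0,0,0]},
  {"delta_pos": [0,0,-0.005],"twist": [0,0,0]},
  {"delta_pos": [0,0,-0.005],"twist": [0,0,0]},
  {"delta_pos": [0,0,-0.005],"twist": [0,0,0]},
  {"delta_pos": [0,0,0],"twist": [0,0,0]},
  {"delta_pos": [0,0,0],"twist": [0,0,0]},
])

```text
clock: 25.53
position: [0.6427, -0.1043, 0.0852]
ee_rot: [[-0.101, 0.995, 0.0], [0.995, 0.101, 0.0], [0.0, 0.0, -1.0]]
contact_force: [0.6, -0.3, -2.3]
width: 0.737
grasp_force: 66.9
```

Inside the walls with no contact, so continue down.

Request:
send_rows([
  {"delta_pos": [0,0,-0.006],"twist": [0,0,0]},
  {"delta_pos": [0,0,-0.008],"twist": [0,0,0]},
  {"delta_pos": [0,0,-0.01],"twist": [0,0,0]},
  {"delta_pos": [0,0,-0.01],"twist": [0,0,0]},
  {"delta_pos": [0,0,-0.008],"twist": [0,0,0]},
  {"delta_pos": [0,0,-0.006],"twist": [0,0,0]},
  {"delta_pos": [0,0,-0.004],"twist": [0,0,0]},
  {"delta_pos": [0,0,-0.003],"twist": [0,0,0]},
  {"delta_pos": [0,0,-0.002],"twist": [0,0,0]},
  {"delta_pos": [0,0,0],"twist": [0,0,0]},
  {"delta_pos": [0,0,0],"twist": [0,0,0]},
  {"delta_pos": [0,0,0],"twist": [0,0,0]},
])

```text
clock: 26.53
position: [0.6433, -0.1041, 0.0291]
ee_rot: [[-0.101, 0.995, 0.002], [0.995, 0.101, 0.0], [0.0, 0.002, -1.0]]
contact_force: [0.4, -0.3, -1.9]
width: 0.743
grasp_force: 66.9
```

Request:
send_rows([
  {"delta_pos": [0,0,-0.0015],"twist": [0,0,0]},
  {"delta_pos": [0,0,-0.0015],"twist": [0,0,0]},
  {"delta_pos": [0,0,0],"twist": [0,0,0]},
  {"delta_pos": [0,0,0],"twist": [0,0,0]},
])

```text
clock: 26.87
position: [0.6429, -0.1042, 0.0256]
ee_rot: [[-0.101, 0.995, 0.001], [0.995, 0.101, 0.0], [0.0, 0.001, -1.0]]
contact_force: [0.6, -0.3, -3.5]
width: 0.742
grasp_force: 66.9
```

Request:
send_rows([
  {"delta_pos": [0,0,-0.001],"twist": [0,0,0]},
  {"delta_pos": [0,0,-0.001],"twist": [0,0,0]},
  {"delta_pos": [0,0,-0.0005],"twist": [0,0,0]},
  {"delta_pos": [0,0,0],"twist": [0,0,0]},
  {"delta_pos": [0,0,0],"twist": [0,0,0]},
])

```text
clock: 27.28
position: [0.6432, -0.1041, 0.0244]
ee_rot: [[-0.101, 0.995, 0.001], [0.995, 0.101, -0.0], [-0.0, 0.001, -1.0]]
contact_force: [-2.4, -0.9, 6.0]
width: 0.739
grasp_force: 67.8
```

Floor reached at the expected height, so release and rise.

Request:
send_rows([
  {"delta_pos": [0,0,0],"twist": [0,0,0]},
  {"delta_pos": [0,0,0],"twist": [0,0,0]},
  {"delta_pos": [0,0,0],"twist": [0,0,0]},
  {"delta_pos": [0,0,0],"twist": [0,0,0]},
  {"delta_pos": [0,0,0],"twist": [0,0,0]},
  {"delta_pos": [0,0,0],"twist": [0,0,0]},
], hand=-1)

```text
clock: 27.78
position: [0.643, -0.1041, 0.0231]
ee_rot: [[-0.101, 0.995, 0.001], [0.995, 0.101, 0.0], [0.0, 0.001, -1.0]]
contact_force: [-0.9, -0.2, -1.3]
width: 0.997
grasp_force: 0.0
```

Request:
send_rows([
  {"delta_pos": [0,0,0.01],"twist": [0,0,0]},
  {"delta_pos": [0,0,0.015],"twist": [0,0,0]},
  {"delta_pos": [0,0,0.02],"twist": [0,0,0]},
  {"delta_pos": [0,0,0.025],"twist": [0,0,0]},
  {"delta_pos": [0,0,0.025],"twist": [0,0,0]},
  {"delta_pos": [0,0,0.025],"twist": [0,0,0]},
  {"delta_pos": [0,0,0.015],"twist": [0,0,0]},
  {"delta_pos": [0,0,0.005],"twist": [0,0,0]},
  {"delta_pos": [0,0,0],"twist": [0,0,0]},
  {"delta_pos": [0,0,0],"twist": [0,0,0]},
  {"delta_pos": [0,0,0],"twist": [0,0,0]},
])

```text
clock: 28.7
position: [0.642, -0.1046, 0.1616]
ee_rot: [[-0.101, 0.995, -0.002], [0.995, 0.101, -0.0], [0.0, -0.002, -1.0]]
contact_force: [-0.3, 0.0, -0.6]
width: 0.999
grasp_force: 0.0
```

Run:
```python
from h import *
np.set_printoptions(precision=4,suppress=True)
s=manip.get_state();c=manip.camera_params("wrist");im=manip.get_image("wrist")
print(s["clock"],s["position"],s["ee_rot"])
t=manip.get_image("scene")
h=cv2.cvtColor(im,cv2.COLOR_RGB2HSV)
for k in blobs((h[...,1]<70)&(h[...,2]>150),800,(200,150,420,330)): print(cv2.boundingRect(k),plane(c,cen(k),.065))
v=np.hstack([cv2.resize(im,(400,300)),t[150:400,150:483][:, :,:][:, :].copy() if 0 else cv2.resize(t[150:400,150:483],(400,300))]);cv2.imwrite("pics/w6v.png",v[:,:,::-1])
```

```text
28.7 [ 0.642  -0.1046  0.1616] [[-0.101   0.9949 -0.0018]
 [ 0.9949  0.101  -0.0001]
 [ 0.     -0.0018 -1.    ]]
(288, 213, 52, 49) [ 0.644  -0.1032  0.065 ]
```

View pics/w6v.png

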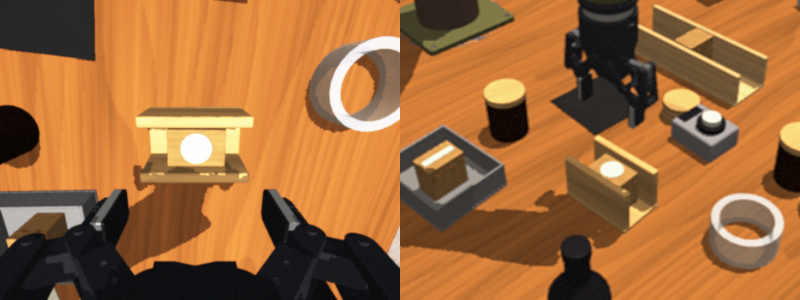

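Both cartons stand upright: round in the lane with its tag at (195,149), strip in the basket at (440,165). Next comes the button.

Request:
send_rows([
  {"delta_pos": [0.001,0.01,0],"twist": [0,0,0]},
  {"delta_pos": [0.002,0.02,0],"twist": [0,0,0]},
  {"delta_pos": [0.002,0.03,0],"twist": [0,0,0]},
  {"delta_pos": [0.002,0.035,0],"twist": [0,0,0]},
  {"delta_pos": [0.002,0.035,0],"twist": [0,0,0]},
  {"delta_pos": [0.002,0.03,0],"twist": [0,0,0]},
  {"delta_pos": [0.002,0.025,0],"twist": [0,0,0]},
  {"delta_pos": [0.001,0.014,0],"twist": [0,0,0]},
  {"delta_pos": [0.0005,0.005,0],"twist": [0,0,0]},
  {"delta_pos": [0,0,0],"twist": [0,0,0]},
  {"delta_pos": [0,0,0],"twist": [0,0,0]},
  {"delta_pos": [0,0,0],"twist": [0,0,0]},
], hand=1)

```text
clock: 29.8
position: [0.6578, 0.097, 0.1626]
ee_rot: [[-0.098, 0.995, 0.0], [0.995, 0.098, -0.002], [-0.002, 0.0, -1.0]]
contact_force: [-0.1, 0.1, -0.7]
width: -0.0
grasp_force: 0.0
```

Request:
send_rows([
  {"delta_pos": [0,0,-0.015],"twist": [0,0,0]},
  {"delta_pos": [0,0,-0.02],"twist": [0,0,0]},
  {"delta_pos": [0,0,-0.02],"twist": [0,0,0]},
  {"delta_pos": [0,0,-0.015],"twist": [0,0,0]},
  {"delta_pos": [0,0,-0.01],"twist": [0,0,0]},
  {"delta_pos": [0,0,0],"twist": [0,0,0]},
  {"delta_pos": [0,0,0],"twist": [0,0,0]},
  {"delta_pos": [0,0,0],"twist": [0,0,0]},
  {"delta_pos": [0,0,0],"twist": [0,0,0]},
])

```text
clock: 30.55
position: [0.6583, 0.1003, 0.0844]
ee_rot: [[-0.101, 0.995, 0.003], [0.995, 0.101, 0.001], [0.001, 0.003, -1.0]]
contact_force: [1.1, 0.2, -0.0]
width: -0.0
grasp_force: 0.0
```

Request:
send_rows([
  {"delta_pos": [-0.001,0,-0.008],"twist": [0,0,0]},
  {"delta_pos": [0,0,-0.008],"twist": [0,0,0]},
  {"delta_pos": [0,0,-0.004],"twist": [0,0,0]},
  {"delta_pos": [0,0,-0.002],"twist": [0,0,0]},
  {"delta_pos": [0,0,-0.002],"twist": [0,0,0]},
  {"delta_pos": [0,0,-0.002],"twist": [0,0,0]},
  {"delta_pos": [0,0,0],"twist": [0,0,0]},
  {"delta_pos": [0,0,0],"twist": [0,0,0]},
])

```text
clock: 31.22
position: [0.656, 0.0994, 0.0573]
ee_rot: [[-0.101, 0.995, -0.0], [0.995, 0.101, -0.001], [-0.001, -0.0, -1.0]]
contact_force: [-2.7, -3.2, 4.0]
width: -0.003
grasp_force: 2.1
```

Request:
send_rows([
  {"delta_pos": [0,0,-0.0015],"twist": [0,0,0]},
  {"delta_pos": [0,0,-0.0015],"twist": [0,0,0]},
  {"delta_pos": [0,0,0],"twist": [0,0,0]},
  {"delta_pos": [0,0,0],"twist": [0,0,0]},
  {"delta_pos": [0,0,0],"twist": [0,0,0]},
])

```text
clock: 31.63
position: [0.6564, 0.0997, 0.056]
ee_rot: [[-0.101, 0.995, 0.001], [0.995, 0.101, -0.001], [-0.001, 0.001, -1.0]]
contact_force: [-5.7, -4.1, 14.4]
width: 0.002
grasp_force: 7.2
```

Request:
send_rows([
  {"delta_pos": [0,0,-0.0015],"twist": [0,0,0]},
  {"delta_pos": [0,0,0],"twist": [0,0,0]},
  {"delta_pos": [0,0,0],"twist": [0,0,0]},
  {"delta_pos": [0,0,0],"twist": [0,0,0]},
])

```text
clock: 31.97
position: [0.6565, 0.0996, 0.0559]
ee_rot: [[-0.101, 0.995, 0.002], [0.995, 0.101, -0.001], [-0.001, 0.002, -1.0]]
contact_force: [-7.2, -5.0, 20.7]
width: -0.001
grasp_force: 11.1
```

Hard stop: 6 N more moved it only 0.1 mm, so the button is fully down. Rise clear and check.

Request:
send_rows([
  {"delta_pos": [0,0,0.003],"twist": [0,0,0]},
  {"delta_pos": [0,0,0.005],"twist": [0,0,0]},
  {"delta_pos": [0,0,0.01],"twist": [0,0,0]},
  {"delta_pos": [0,0,0.02],"twist": [0,0,0]},
  {"delta_pos": [0,0,0.03],"twist": [0,0,0]},
  {"delta_pos": [0,0,0.03],"twist": [0,0,0]},
  {"delta_pos": [0,0,0.02],"twist": [0,0,0]},
  {"delta_pos": [0,0,0.01],"twist": [0,0,0]},
  {"delta_pos": [0,0,0],"twist": [0,0,0]},
  {"delta_pos": [0,0,0],"twist": [0,0,0]},
  {"delta_pos": [0,0,0],"twist": [0,0,0]},
  {"delta_pos": [0,0,0],"twist": [0,0,0]},
])

```text
clock: 32.97
position: [0.6557, 0.0992, 0.1787]
ee_rot: [[-0.101, 0.995, -0.002], [0.995, 0.101, -0.001], [-0.001, -0.002, -1.0]]
contact_force: [0.4, -0.2, 0.1]
width: -0.002
grasp_force: 0.0
```

Run:
```python
from h import *
s=manip.get_state();print(s["clock"],s["position"],s["contact_force"])
t=manip.get_image("scene");cv2.imwrite("pics/f.png",cv2.resize(t[130:400,100:500],(800,540))[:,:,::-1])
```

```text
32.9667 [0.6556977  0.09923986 0.17867048] [ 0.38099927 -0.23658188  0.05724411]
```

View pics/f.png

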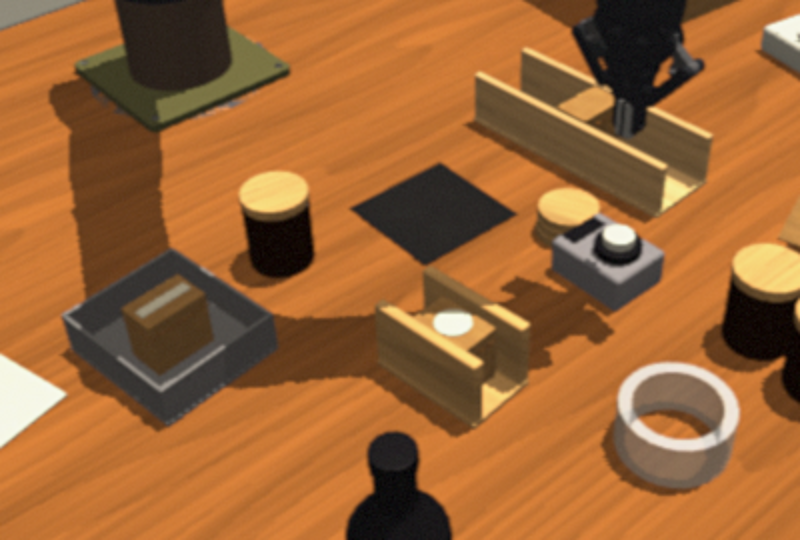

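The final view shows strip in the basket (165,320), round in the lane (453,323), the button back up (618,238), and plain, jar and lids undisturbed.

```bash
python3 -c "
from cell import manip
print(manip.hand_in())"
```

```text
the job is handed in; nothing more can be done
None
```

I handed the job in at about 33 s of the 72 s allowed: the strip carton stands in the basket, the round carton stands lengthwise in the lane, and the tally button was pressed to its stop and came back up; the untagged carton, jar and lids were left alone.

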